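# Hang the trinket basket and set the stand's screw cap

## Robot

A 7-joint arm with a two-finger parallel gripper is mounted at the origin on the work surface. World frame = base frame: x ahead of the robot, y to its left, z up, the work surface at z = 0. Lengths are in m, angles in rad, forces in N, time in s.
With the tool pointing down it reaches from about 0.4 to 0.9 m from the base axis. Payload 5.5 kg.
Tool frame: the origin (TCP) lies on the centre line of the jaws, within the pads' length; the fingertips stand 19 mm ahead of it and the grasp point (between the pads) is the TCP; z points along the fingers, y is the line along which they close (so a half turn about z gives the same grasp; the last joint's range is limited). The gripper opens to 92 mm and grips with 3 to 60 N. Pads are 19 mm wide; open, the fingers measure 130 mm over their backs; the gripper's body (75 mm by 190 mm) begins 47 mm behind the grasp point.
Start: joints at [1.538, 0.501, -0.427, 1.55, 0.221, 1.138, -0.21], TCP at [0.19, -0.622, 0.246] pointing down, gripper open.
Joint ranges: [-2.88, 2.88], [-0.31, 2.03], [-1.54, 1.56], [0.2, 2.42], [-1.41, 4.55], [0.19, 2.02], [-2.57, 2.57]. Speed limits (rad/s): [2.57, 2.57, 3.14, 3.14, 3.14, 3.14, 3.14].

## Interface

Orientations are given as a 3x3 rotation matrix whose columns are the frame's x, y, z axes.
In Python, from cell import robot gives the robot as it stands.
- The arm moves only by the tool servo_tool, never from a script. Its argument "steps" is a list of rows, each a list of 7 numbers: the shift along the tool's x, y, z in m, then the turn, a rotation vector about the tool's x, y, z in degrees, then the finger opening in m, from 0 to 0.0918. In form: [[tx, ty, tz, rx, ry, rz, claw], ...]. A call has 1 to 12 rows; each row shifts and turns the commanded pose from where the row before left it, along the tool's axes as they then stand; what a row does not reach is not made up. A row lasts 1/8 s, in which the tool goes at most 62.5 mm and 10.7 degrees, less where a joint would pass 70% of its speed; a pose out of reach is approached as far as the arm can. A call with a gripper value outside its range is refused whole. The fingers move at their own pace and stop on an object; "force" is the grip in N (left out, the last holds). Time passes only in rows, so rows that do not move let the fingers close. It gives the time, the measured TCP pose, the force, the opening and the grip force at its end, in the units of the state.
- robot.get_obs(): the state, without advancing time (a new reading comes with each control period).
- robot.camera(name): name is "scene" or "top"; returns the picture (480x640x3 uint8, red, green, blue); there is no depth.
- robot.camera_info(name): a dict with "fx", "fy", "cx", "cy" (pixels), "dist" ([k1, k2, p1, p2, k3] as OpenCV has them; the pictures are not rectified), "rvec" (rotation vector, rad) and "tvec" (3), from world to camera coordinates, as OpenCV has them. Camera axes: x right, y down, z forward; pixel columns grow to the right and rows downward; lengths in m; the calibration is good to about 2 mm. A picture is of the moment at which its call begins. camera_info takes no time and is no camera call.
- robot.job_done(): hands the job in; it is judged then, once.
Trained networks look in the newest picture that a camera, given by its name, has taken for a name from the list of things; names that differ only in an ending like _2 or _b are one class to them, and where a whole thing is asked for, a point or a joint stands for the part that bears it (a point fixed in the world has none). Each returns a list of dicts, best first, with "score" (0 to 1); they miss things now and then, are a little off and sometimes report something else, mostly with a low value. They report only what shows in the picture. A call takes as long as a camera call.
- robot.recognise(label, camera): "position" ([x, y, z] in m, in the coordinates of the camera as it stood for that picture, good to about 4 mm: the middle of the surface that is visible of it).
- robot.regions_of(label, camera): "pixels" (480x640 bool, what is visible of it).
- robot.tip_of(label, camera): "position" ([x, y, z] in m, in the coordinates of the camera as it stood for that picture, good to about 4 mm: a listed point, or the origin of a listed thing).
The state is a dict: "clock": time; "joint_pos": joint angles; "qd": joint speeds; "joint_efforts": joint torques, N m; "tool_pos": TCP position; "orientation": TCP orientation; "wrist_force": force on the tool from outside, world axes, zero at the start; "ft_torque": the same for the moment, N m; "opening": opening from 0.0 (shut) to 1.0 (fully open); "gripper_force": force on a finger pad.
Only numpy, scipy, OpenCV 4.12 (cv2) and the standard library are available. Lean on these libraries where they do the work, as an engineer would, in place of code of your own. Each camera call takes 0.05 s, during which the arm holds its last target. There are 200 camera calls.

## Task

Hang the little copper basket by its handle in the dip of the stand's hook and let go of it. Then screw the knurled brass cap on top of the stand clockwise until it bottoms out, back it off a quarter turn so that it does not jam, and finish while still gripping the cap there, with the basket hanging free. Leave the tray, the jewellery box, the glass pebble and the gate fob where they are.

Things in the scene. Friction and masses are not known exactly. Their poses are not given: they have to be found in the camera images.
- stand: Fixed dark steel stand. Origin: centre of the underside of its round base (130 mm across, 13 mm high). A 14 mm post rises along z, the cap on its top. The hook arm, an 8 mm rod, points along the stand's -x: level at 196 mm height (centreline) to 70 mm from the post axis, then down to the dip (183 mm high, 95 mm out), then up to its free tip (113 mm out, tip's top 209 mm high).
- hook_seat (a point): Centre of the handle's round bar when the basket hangs in the dip of the hook: 92.7 mm from the post axis along the stand's -x, 194.4 mm above the shelf. Axes are the stand's; a hung basket's bar lies across the arm, along the stand's y.
- basket: Loose copper basket, 80 mm (its x) by 52 mm (its y), walls 45 mm high, 90 to 156 g. Origin: centre of its underside. A stiff handle arches over it along y: two flat straps up its sides, 14 mm wide (x), 4 mm thick, 60 mm over their outer faces, 52 mm between. Gripped across both straps (along y), it leaves the opening free for the hook. It looks the same turned half round.
- bail (a point): Middle of the 10 mm round bar, 60 mm long along the basket's y, that joins the straps at the top of the handle, 115 mm above the basket's underside. The hook goes through the opening under the bar, which is 65 mm high down to the basket's rim. Axes are the basket's.
- cap: Knurled brass screw cap on the stand's post, 36 mm diameter, 30 mm high, turning on the post axis, always on its thread. Origin: centre of its underside, 232 mm above the shelf when bottomed out. It rises 3 mm per turn unscrewed (anticlockwise from above). A white line on its top runs from the middle along the cap's -x; bottomed out, it points along the hook arm.
- cap_mid (a point): Centre of the cap, half-way up (247 mm above the shelf when bottomed out). Nothing of the stand but the post and a 24 mm collar directly below the cap lies within 20 mm beneath it.
- cap_turn (a joint): How far the cap is unscrewed, rad: 0 is bottomed out on a hard stop, positive is anticlockwise from above; starts between 2.3 and 3.8. Turning takes about 0.06 N m and it stays where it is left; a quarter turn is 1.57.
- tray: Navy ceramic tray, 130 by 180 by 18 mm, to be left alone. Origin: centre of its underside.
- jewel_box: Closed metal jewellery box, 94 by 134 by 65 mm, to be left alone. Origin: centre of its underside.
- pebble: Green glass pebble paperweight, 56 mm diameter, 27 mm high, to be left alone. Origin: centre of its underside.
- fob: Black plastic gate fob, 60 by 34 by 13 mm, to be left alone. Origin: centre of its underside.

How it is judged:
On the way, in this order (a step that is already met when the one before it is completed fails the run):
1. the basket hangs by its handle in the dip of the hook, let go of (distance between bail and hook_seat below 0.03 m and height (world z) of basket above 0.05 m and contact force between basket and stand above 0.3 N and contact force between basket and the arm below 0.05 N and contact force between basket and the fingers below 0.05 N), for 0.3 s.
2. the cap is screwed down until it bottoms out (value of joint cap_turn below 0.06 rad), for 0.1 s.
At the end, for the whole second after the job is handed in: The cap stands still a quarter turn (within 20 degrees) back from its bottom stop, gripped by the fingers with over 2 N; the basket hangs upright (within 29 degrees) and untouched by the robot, its handle's bar within 30 mm of its seat in the hook's dip and its underside over 50 mm above the shelf (all of step 1 and value of joint cap_turn between 1.22 and 1.92 rad and velocity of joint cap_turn between -0.1 and 0.1 rad/s and contact force between the fingers and cap above 2 N and angle between basket's own z axis and vertical below 0.5 rad); the arm keeps its last pose, push and grip.
It fails at once if the tray, jewellery box, pebble or fob is moved by more than 30 mm (distance of any of tray, jewel_box, pebble, fob from where it was at the start of the episode above 0.03 m).
It also fails if it takes over 61 s, if anything falls off the work surface, if the arm or the gripper's body presses on something with over 40 N, if the wrist force passes 120 N, or if a joint passes its speed limit or range.

## Working session

There is one attempt and no reset: what is moved stays moved. The work goes in short steps, Python scripts to look and compute and a tool call to move; the robot and the scene stay as the last step left them, time stands still between calls to the robot, and variables do not carry over. Pictures are saved under pics/ and viewed, at most 10 in all, crops included, and the job is handed in when it is done.

Besides the shell and the picture viewer there is one more tool, called after ">>>" by a JSON object that holds its "method" and its "body", one argument or row to a line. servo_tool: Moves the arm, as the interface text tells. Its arguments: {"type":"object","properties":{"steps":{"type":"array"},"force":{"type":"number"}},"required":["steps"]}

```bash
mkdir -p pics; cat > h.py <<'E'
import numpy as np, cv2
from cell import robot
def cam(n):
    i=robot.camera_info(n); R=cv2.Rodrigues(np.array(i['rvec'],float))[0]; t=np.array(i['tvec'],float).ravel()
    K=np.array([[i['fx'],0,i['cx']],[0,i['fy'],i['cy']],[0,0,1.]]); return K,np.array(i['dist'],float),R,t
def toW(p,n):
    K,d,R,t=cam(n); return R.T@(np.array(p)-t)
def ray(uv,n,z):
    K,d,R,t=cam(n); q=cv2.undistortPoints(np.array(uv,float).reshape(-1,1,2),K,d).reshape(-1,2)
    D=np.c_[q,np.ones(len(q))]@R; C=-R.T@t; s=(z-C[2])/D[:,2]; return C+s[:,None]*D
def proj(P,n):
    K,d,R,t=cam(n); return cv2.projectPoints(np.array(P,float).reshape(-1,3),cv2.Rodrigues(R)[0],t,K,d)[0].reshape(-1,2)
def snap(n,f):
    im=robot.camera(n); cv2.imwrite('pics/'+f,im[:,:,::-1]); return im
E
python3 - <<'E'
from h import *
np.set_printoptions(precision=4,suppress=True)
a=snap('scene','s1.png');b=snap('top','t1.png')
cv2.imwrite('pics/both1.png',cv2.resize(np.vstack([a,b])[:,:,::-1],(400,600)))
for c in ('scene','top'):
    print(c,-cam(c)[2].T@cam(c)[3])
    for l in ('stand','hook_seat','basket','bail','cap','cap_mid','tray','jewel_box','pebble','fob'):
        print(l,[(round(r['score'],2),toW(r['position'],c)) for r in robot.tip_of(l,c)[:2]])
o=robot.get_obs();print(o['clock'],o['tool_pos'],o['orientation'])
E
```

```text
scene [ 1.0553 -0.3899  1.1184]
stand [(0.87, array([ 0.5966, -0.0201,  0.0012]))]
hook_seat [(0.69, array([ 0.5037, -0.0119,  0.1981])), (0.44, array([ 0.481 , -0.2431,  0.1133]))]
basket [(0.94, array([ 0.4828, -0.2475, -0.0022])), (0.38, array([ 0.5959, -0.0214,  0.2328]))]
bail [(0.8, array([ 0.4829, -0.2459,  0.1175]))]
cap [(0.71, array([ 0.5959, -0.0192,  0.2359]))]
cap_mid [(0.83, array([ 0.5938, -0.0187,  0.2503])), (0.32, array([ 0.5016, -0.0082,  0.1997]))]
tray [(0.57, array([0.5671, 0.391 , 0.0049])), (0.43, array([ 0.5947, -0.0203,  0.2351]))]
jewel_box [(0.85, array([ 0.7045, -0.2774,  0.0013]))]
pebble [(0.69, array([ 0.6743, -0.1359, -0.0042]))]
fob [(0.51, array([ 0.403 ,  0.0372, -0.0008]))]
top [0.3732 0.0632 1.0552]
stand [(0.98, array([ 0.5918, -0.0172, -0.001 ]))]
hook_seat [(0.7, array([ 0.5017, -0.0096,  0.1936])), (0.49, array([ 0.4835, -0.2417, -0.0017]))]
basket [(0.6, array([ 0.4816, -0.2453,  0.0001]))]
bail [(0.86, array([ 0.4809, -0.2443,  0.1102]))]
cap [(0.87, array([ 0.5952, -0.0185,  0.2337]))]
cap_mid [(0.76, array([ 0.5965, -0.0175,  0.2484]))]
tray [(0.64, array([ 0.6702, -0.1375,  0.0009])), (0.63, array([ 0.5666,  0.3843, -0.0002]))]
jewel_box [(0.7, array([ 0.7006, -0.2844, -0.0013]))]
pebble []
fob [(0.76, array([0.4065, 0.0315, 0.005 ]))]
1.1 [ 0.1895 -0.6218  0.2457] [[ 0.9566  0.2916  0.    ]
 [ 0.2916 -0.9566  0.    ]
 [ 0.      0.     -1.    ]]
```

View pics/s1.png

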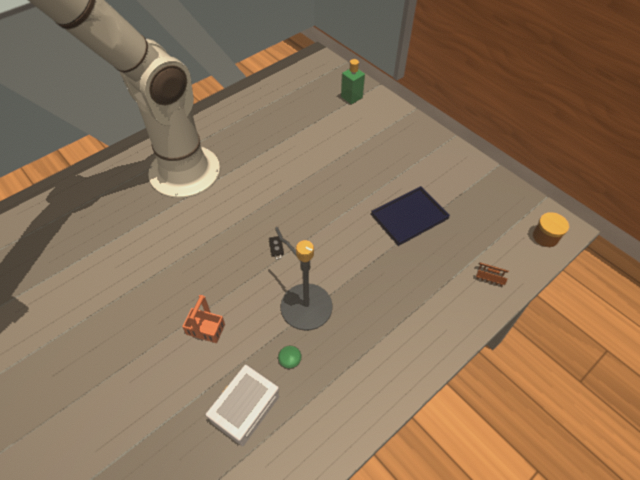

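View pics/t1.png

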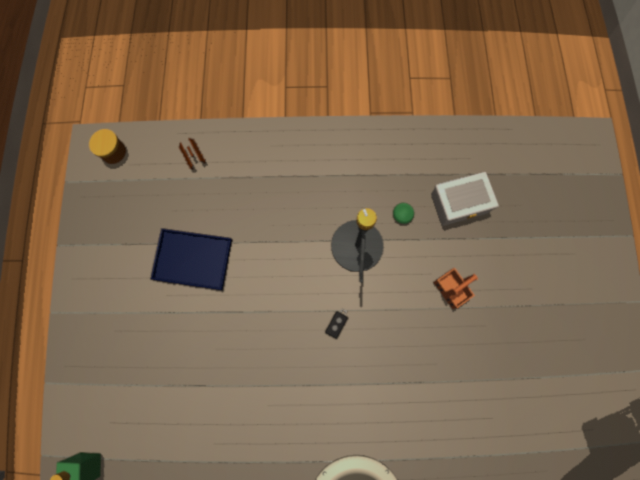

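The arm stands clear. The basket is at top px (456,289), its bar rising toward (476,278). The hook points from the cap (367,218) to (361,305), nearly along world -x. Next I measure basket yaw, hook direction and cap line.

```bash
python3 - <<'E'
from h import *
from scipy.optimize import minimize
np.set_printoptions(precision=4,suppress=True)
M={}
a=cv2.imread('pics/t1.png');s=cv2.imread('pics/s1.png')
def cand(yaw,x,y):
    c,q=np.cos(yaw),np.sin(yaw);R=np.array([[c,-q,0],[q,c,0],[0,0,1]])
    return R,np.array([x,y,0])
for c in('scene','top'):
    robot.camera(c); M[c]=robot.regions_of('basket',c)[0]['pixels'];print(M[c].sum())
# silhouette fit: boxes
def boxes():
    f=lambda x0,x1,y0,y1,z0,z1:np.array([[x,y,z] for x in(x0,x1) for y in(y0,y1) for z in(z0,z1)])
    return [f(-.04,.04,-.026,.026,0,.045),f(-.007,.007,.026,.03,0,.115),f(-.007,.007,-.03,-.026,0,.115),f(-.005,.005,-.03,.03,.11,.12)]
def iou(p,draw=None):
    R,t=cand(p[2],p[0],p[1]);v=[]
    for c in M:
        m=np.zeros((480*4,640*4),np.uint8)
        for b in boxes():
            u=(proj(b@R.T+t,c)*4).astype(np.int32); cv2.fillConvexPoly(m,cv2.convexHull(u),1)
        T=cv2.resize(M[c].astype(np.uint8),None,fx=4,fy=4,interpolation=0)
        v.append((m&T).sum()/(m|T).sum())
    return -np.mean(v)
best=[]
for y in np.radians(range(0,180,15)):
    r=minimize(iou,[.482,-.245,y],method='Nelder-Mead',options=dict(initial_simplex=[[.482,-.245,y],[.487,-.245,y],[.482,-.24,y],[.482,-.245,y+.12]],maxfev=50))
    best.append((r.fun,*r.x[:2],np.degrees(r.x[2])))
for b in sorted(best)[:4]: print(np.array(b))
# hook arm top edge direction: dark pixels crop
cr=cv2.resize(a[195:335,330:480],None,fx=4,fy=4,interpolation=cv2.INTER_CUBIC)
cv2.imwrite('pics/crop1.png',cr)
E
```

```text
1157
930Traceback (most recent call last):
  File "<stdin>", line 26, in <module>
    res = _minimize_neldermead(fun, x0, args, callback, bounds=bounds,
                               **options)
    fxr = func(xr)
    fx = function(np.copy(x), *(wrapper_args + args))
  File "<stdin>", line 20, in iou
  File "h.py", line 12, in proj
    K,d,R,t=cam(n); return cv2.projectPoints(np.array(P,float).reshape(-1,3),cv2.Rodrigues(R)[0],t,K,d)[0].reshape(-1,2)
            ~~~^^^
  File "h.py", line 4, in cam
    i=robot.camera_info(n); R=cv2.Rodrigues(np.array(i['rvec'],float))[0]; t=np.array(i['tvec'],float).ravel()
ValueError: time passes only in moves, steps and waits
```

```bash
sed -i 's/^def cam(n):/import functools\n@functools.cache\ndef cam(n):/' h.py
cat > fit.py <<'E'
from h import *
from scipy.optimize import minimize
np.set_printoptions(precision=4,suppress=True)
M={}
for c in('scene','top'):
    cam(c); robot.camera(c); M[c]=robot.regions_of('basket',c)[0]['pixels']
f=lambda x0,x1,y0,y1,z0,z1:np.array([[x,y,z] for x in(x0,x1) for y in(y0,y1) for z in(z0,z1)])
B=[f(-.04,.04,-.026,.026,0,.045),f(-.007,.007,.026,.03,0,.115),f(-.007,.007,-.03,-.026,0,.115),f(-.005,.005,-.03,.03,.11,.12)]
def iou(p):
    R=cv2.Rodrigues(np.array([0,0,p[2]]))[0]; t=np.array([p[0],p[1],0]);v=[]
    for c in M:
        m=np.zeros((1920,2560),np.uint8)
        for b in B: cv2.fillConvexPoly(m,cv2.convexHull((proj(b@R.T+t,c)*4).astype(np.int32)),1)
        T=cv2.resize(M[c].astype(np.uint8),None,fx=4,fy=4,interpolation=0)
        v.append((m&T).sum()/(m|T).sum())
    return -np.mean(v)
best=[]
for y in np.radians(range(0,180,20)):
    S=[[.482,-.245,y],[.487,-.245,y],[.482,-.24,y],[.482,-.245,y+.12]]
    r=minimize(iou,S[0],method='Nelder-Mead',options=dict(initial_simplex=S,maxfev=60))
    best.append((r.fun,*r.x[:2],np.degrees(r.x[2])))
for b in sorted(best)[:4]: print(np.array(b))
a=cv2.imread('pics/t1.png')
cv2.imwrite('pics/crop1.png',cv2.resize(a[195:335,330:480],None,fx=4,fy=4,interpolation=cv2.INTER_CUBIC))
E
python3 fit.py
```

```text
Traceback (most recent call last):
  File "fit.py", line 6, in <module>
    cam(c); robot.camera(c); M[c]=robot.regions_of('basket',c)[0]['pixels']
                                  ~~~~~~~~~~~~~~~~~~~~~~~~~~~~^^^
IndexError: list index out of range
```

```bash
sed -i 's/^    cam(c); robot.camera.*/    cam(c); r=[]\n    while not r: robot.camera(c); r=robot.regions_of("basket",c)\n    M[c]=r[0]["pixels"]/' fit.py
python3 fit.py
```

```text
[-0.8892  0.4813 -0.2434 31.5622]
[-0.8868  0.4818 -0.2436 31.1209]
[-0.8854  0.4818 -0.2432 31.0335]
[-0.8848  0.4812 -0.2432 30.5988]
```

View pics/crop1.png

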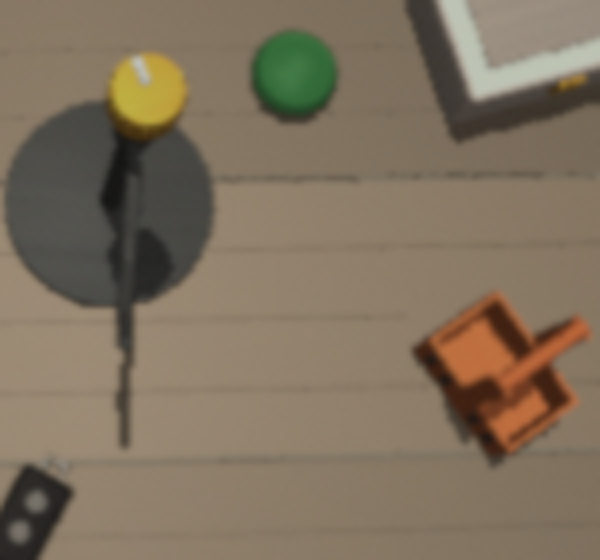

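The crop shows: hook tip at px (361.3,306.8), arm running up to (362.8,240); cap line from centre (367,215.7) to (363.7,209.5), so roughly half a turn open; basket bar from (457,291) to (476,277), consistent with a yaw of 31°.

```bash
python3 - <<'E'
from h import *
np.set_printoptions(precision=4,suppress=True)
print(ray([[361.3,306.5],[362.7,242]],'top',.2), ray([[367,215.8],[363.7,209.5]],'top',.264))
o=robot.get_obs();R=o['orientation'];T=o['tool_pos']
print(o['clock'],T,o['joint_pos'])
p=np.radians(31.2)
# tool y along -basket y
for s in(1,-1):
    y=s*np.array([-np.sin(p),np.cos(p),0]); z=np.array([0,0,-1.]);D=np.c_[np.cross(y,z),y,z]
    print(s,np.degrees(cv2.Rodrigues(R.T@D)[0].ravel()))
print('shift', R.T@(np.array([.4815,-.2435,.22])-T))
E
```

```text
[[ 0.4305 -0.0085  0.2   ]
 [ 0.5588 -0.0156  0.2   ]] [[ 0.5952 -0.0196  0.264 ]
 [ 0.6077 -0.0138  0.264 ]]
1.7 [ 0.1895 -0.6218  0.2457] [ 1.5382  0.5009 -0.427   1.5504  0.2208  1.1383 -0.2103]
1 [ -0.0031  -0.0046 165.7516]
-1 [  0.0032  -0.0022 -14.2484]
shift [ 0.3896 -0.2767  0.0257]
```

```bash
python3 - <<'E'
from h import *
np.set_printoptions(precision=4,suppress=True)
print(ray([[361.5,282]],'top',.207),ray([[279,231]],'scene',.207),ray([[305,243]],'scene',.264))
c=cv2.imread('pics/s1.png')[190:330,230:350];S=np.array([.595,-.0188,0])
for th in(0,5,10):
    t=np.radians(180-th); d=np.array([np.cos(t),np.sin(t),0])
    print(th,[proj(S+d*r+[0,0,z],n).ravel() for n in('top','scene') for r,z in((.007,.196),(.07,.196),(.113,.205))])
cv2.imwrite('pics/crop2.png',cv2.resize(c,None,fx=4,fy=4,interpolation=cv2.INTER_CUBIC))
E
```

```text
[[ 0.4775 -0.0098  0.207 ]] [[ 0.4943 -0.0095  0.207 ]] [[ 0.5891 -0.0116  0.264 ]]
0 [array([363.619 , 228.3501]), array([364.7333, 258.943 ]), array([365.9079, 279.7687]), array([302.5989, 262.2812]), array([284.5487, 244.4281]), array([272.4617, 230.3883])]
5 [array([363.3184, 228.3419]), array([361.6805, 258.8627]), array([360.8785, 279.6394]), array([302.8199, 262.1361]), array([286.7365, 243.0496]), array([275.9921, 228.2322])]
10 [array([363.0192, 228.3083]), array([358.6415, 258.5201]), array([355.8717, 279.0733]), array([303.0548, 262.0075]), array([289.0484, 241.8332]), array([279.7086, 226.3339])]
```

View pics/crop2.png

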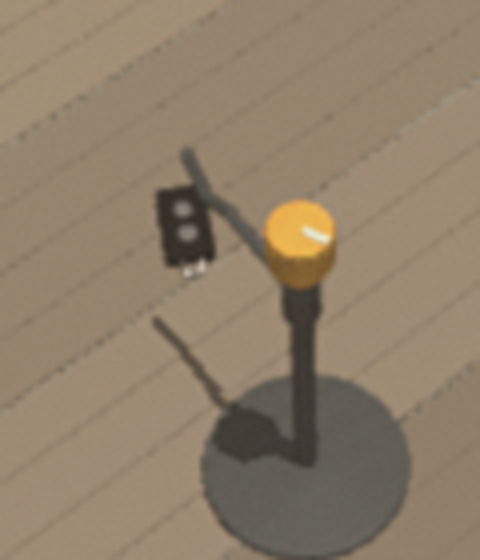

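>>> {"method": "servo_tool", "body": {
  "steps": [
    [0.05,-0.0355,0,0,0,-4.75,0.0918],
    [0.05,-0.0386,0,0,0,-4.75,0.0918],
    [0.05,-0.04,0,0,0,-4.75,0.0918],
    [0.05,-0.03,0,0,0,0,0.0918],
    [0.05,-0.03,0,0,0,0,0.0918],
    [0.05,-0.01,0.0,0,0,0,0.0918]
  ]
}}

```text
clock: 2.45
tool_pos: [0.3774, -0.3231, 0.2461]
orientation: [[0.855, 0.518, -0.001], [0.518, -0.855, -0.001], [-0.001, 0.001, -1.0]]
wrist_force: [1.1, -0.7, -0.5]
opening: 1.001
gripper_force: 0.0
```

>>> {"method": "servo_tool", "body": {
  "steps": [
    [0.05,-0.005,0,0,0,0,0.0918],
    [0.05,-0.005,0,0,0,0,0.0918],
    [0.03,-0.004,0.02,0,0,0,0.0918],
    [0,0,0.04,0,0,0,0.0918],
    [0,0,0,0,0,0,0.0918]
  ]
}}

```text
clock: 3.08
tool_pos: [0.4791, -0.2446, 0.1833]
orientation: [[0.855, 0.519, -0.005], [0.519, -0.855, 0.003], [-0.003, -0.005, -1.0]]
wrist_force: [-0.1, 0.4, 0.2]
opening: 1.001
gripper_force: 0.0
```

```bash
python3 - <<'E'
from h import *
a=snap('scene','s2.png');b=snap('top','t2.png')
f=lambda i,r,c:cv2.resize(i[r:r+110,c:c+110],None,fx=3.6,fy=3.6,interpolation=2)
cv2.imwrite('pics/two.png',np.hstack([f(a,250,150),f(b,225,400)])[:,:,::-1])
o=robot.get_obs();print(o['tool_pos'],o['joint_pos'])
E
```

```text
[ 0.48112283 -0.24616761  0.18633292] [ 0.95755063  0.42055701 -0.66260399  1.87738231  0.31399092  0.94927563
 -0.87502699]
```

View pics/two.png

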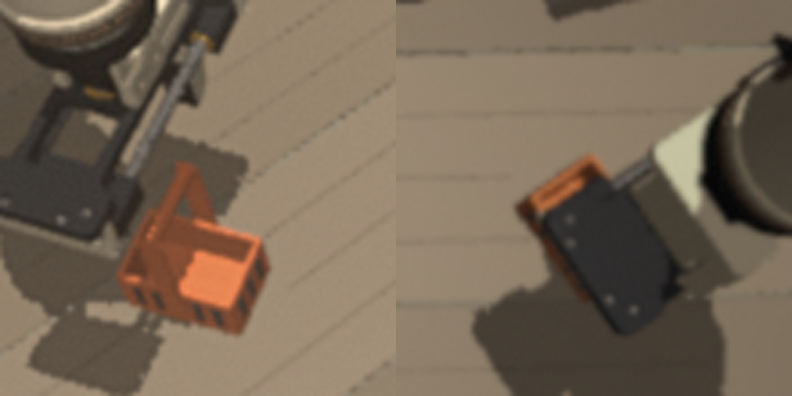

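The gripper's long side lies along the bar above the basket, with one finger beyond each end, so I go down.

>>> {"method": "servo_tool", "body": {
  "steps": [
    [0.0015,-0.002,0.03,0,0,0,0.0918],
    [0,0,0.03,0,0,0,0.0918],
    [0,0,0.031,0,0,0,0.0918],
    [0,0,0,0,0,0,0.0918],
    [0,0,0,0,0,0,0.05],
    [0,0,0,0,0,0,0.05],
    [0,0,0,0,0,0,0.05],
    [0,0,0,0,0,0,0.05]
  ],
  "force": 20
}}

```text
clock: 4.18
tool_pos: [0.4818, -0.2437, 0.0955]
orientation: [[0.855, 0.518, 0.001], [0.518, -0.855, -0.001], [0.0, 0.001, -1.0]]
wrist_force: [-0.8, -0.4, 4.2]
opening: 0.656
gripper_force: 19.9
```

>>> {"method": "servo_tool", "body": {
  "steps": [
    [0,0,-0.02,0,0,0,0.05],
    [0,0,-0.03,0,0,9.2,0.05],
    [0,0,-0.03,0,0,9.2,0.05],
    [0,0,-0.033,0,0,9.2,0.05],
    [0,0,0,0,0,9.1,0.05],
    [-0.0128,-0.035,0,0,0,0,0.05],
    [-0.0128,-0.04,0,0,0,0,0.05],
    [-0.0128,-0.04,0,0,0,0,0.05],
    [-0.0128,-0.04,0,0,0,0,0.05],
    [-0.0127,-0.04,0,0,0,0,0.05],
    [0,-0.04,0,0,0,0,0.05],
    [0,0,0,0,0,0,0.05]
  ]
}}

```text
clock: 5.68
tool_pos: [0.4406, 0.0003, 0.2091]
orientation: [[0.996, -0.089, 0.002], [-0.089, -0.996, 0.001], [0.002, -0.001, -1.0]]
wrist_force: [-0.3, -0.5, -0.0]
opening: 0.654
gripper_force: 19.9
```

```bash
python3 - <<'E'
from h import *
np.set_printoptions(precision=4,suppress=True)
a=snap('scene','s3.png');b=snap('top','t3.png')
f=lambda i,r,c:cv2.resize(i[r:r+160,c:c+160],None,fx=2.5,fy=2.5,interpolation=2)
cv2.imwrite('pics/three.png',np.hstack([f(a,160,210),f(b,180,290)])[:,:,::-1])
for c in('scene','top'):
  for l in('bail','hook_seat','stand','cap_mid'):
    print(c,l,[(round(r['score'],2),toW(r['position'],c)) for r in robot.tip_of(l,c)[:2]])
o=robot.get_obs();print(o['clock'],o['tool_pos'],o['orientation'],o['joint_pos'],o['wrist_force'])
E
```

```text
scene bail [(0.95, array([0.4379, 0.0007, 0.2272]))]
scene hook_seat [(0.68, array([ 0.5029, -0.0096,  0.1986]))]
scene stand [(0.71, array([ 0.5981, -0.0173, -0.0027]))]
scene cap_mid [(0.79, array([ 0.5927, -0.0205,  0.2464]))]
top bail []
top hook_seat []
top stand [(0.64, array([ 0.5967, -0.0173, -0.0011]))]
top cap_mid [(0.93, array([ 0.5918, -0.0199,  0.2486]))]
6.175 [ 0.4403 -0.0039  0.2077] [[ 0.9953 -0.0969 -0.0002]
 [-0.0969 -0.9953  0.    ]
 [-0.0002 -0.     -1.    ]] [ 0.5785  0.1968 -0.692   2.0845  0.1585  0.9111 -1.8695] [-0.1628  0.0048 -1.3883]
```

View pics/three.png

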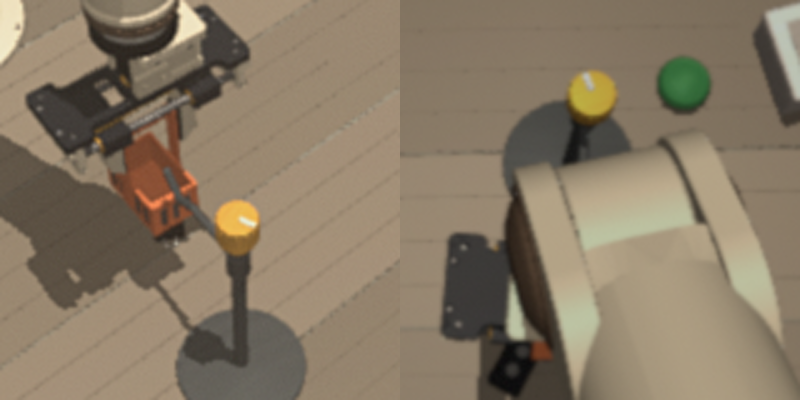

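The hook tip is at picture (168,172), inside the handle's opening and centred between the straps. I go in along tool x, then lower.

>>> {"method": "servo_tool", "body": {
  "steps": [
    [0.022,0,0,0,0,0,0.05],
    [0.022,0,0,0,0,0,0.05],
    [0.0185,0,0,0,0,0,0.05],
    [0,0,0,0,0,0,0.05],
    [0,0,0.012,0,0,0,0.05],
    [0,0,0.012,0,0,0,0.05],
    [0,0,0.007,0,0,0,0.05],
    [0,0,0,0,0,0,0.05]
  ]
}}

```text
clock: 7.18
tool_pos: [0.502, -0.0093, 0.1761]
orientation: [[0.995, -0.096, -0.001], [-0.096, -0.995, 0.0], [-0.001, -0.0, -1.0]]
wrist_force: [-0.4, 0.1, -1.2]
opening: 0.658
gripper_force: 19.9
```

```bash
python3 - <<'E'
from h import *
np.set_printoptions(precision=4,suppress=True)
a=snap('scene','s4.png')
print([toW(r['position'],'scene') for r in robot.tip_of('bail','scene')[:1]])
o=robot.get_obs();print(o['clock'],o['tool_pos'],o['wrist_force'],o['opening'])
E
```

```text
[array([ 0.5012, -0.0075,  0.1936])]
7.275 [ 0.5024 -0.0092  0.1767] [-0.1011  0.1747 -1.0327] 0.6562542816307745
```

>>> {"method": "servo_tool", "body": {
  "steps": [
    [0,0,0.0015,0,0,0,0.05],
    [0,0,0.0015,0,0,0,0.05],
    [0,0,0,0,0,0,0.05]
  ]
}}

```text
clock: 7.65
tool_pos: [0.5029, -0.0094, 0.1745]
orientation: [[0.995, -0.096, 0.001], [-0.096, -0.995, -0.001], [0.001, 0.0, -1.0]]
wrist_force: [-2.6, -0.3, 5.1]
opening: 0.648
gripper_force: 19.9
```

>>> {"method": "servo_tool", "body": {
  "steps": [
    [0,0,-0.001,0,0,0,0.062],
    [0,0,0,0,0,0,0.07],
    [0,0,0,0,0,0,0.0918],
    [0,0,0,0,0,0,0.0918],
    [0,0,0,0,0,0,0.0918],
    [0,0,0,0,0,0,0.0918]
  ]
}}

```text
clock: 8.4
tool_pos: [0.5025, -0.0093, 0.1747]
orientation: [[0.995, -0.096, -0.0], [-0.096, -0.995, 0.0], [-0.0, -0.0, -1.0]]
wrist_force: [0.3, 0.1, -0.9]
opening: 0.998
gripper_force: 0.0
```

```bash
python3 - <<'E'
from h import *
np.set_printoptions(precision=4,suppress=True)
a=snap('scene','s5.png')
print([toW(r['position'],'scene') for l in('bail','basket') for r in robot.tip_of(l,'scene')[:1]])
cv2.imwrite('pics/c5.png',cv2.resize(a[170:310,210:350],None,fx=3.5,fy=3.5,interpolation=2)[:,:,::-1])
o=robot.get_obs();print(o['clock'],o['tool_pos'],o['wrist_force'],o['opening'],o['joint_pos'])
E
```

```text
[array([ 0.5074, -0.0091,  0.0791])]
8.55 [ 0.5025 -0.0093  0.1747] [1.0987 0.1638 0.097 ] 1.004946274157924 [ 0.5064  0.3651 -0.6449  1.9764  0.2802  0.8883 -1.9524]
```

View pics/c5.png

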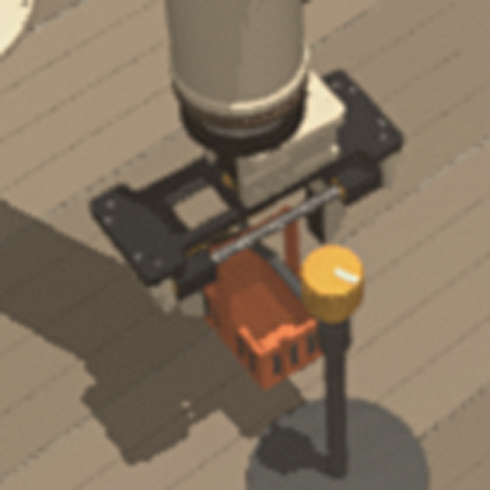

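The basket hangs in the dip, clear of the fingers. Straight up first, then over the cap, while unwinding the last joint for a single long screwing turn.

>>> {"method": "servo_tool", "body": {
  "steps": [
    [0,0,-0.02,0,0,0,0.0918],
    [0,0,-0.035,0,0,0,0.0918],
    [0,0,-0.04,0,0,0,0.0918],
    [0,0,-0.03,0,0,0,0.0918],
    [0,0,0,0,0,-10.5,0.0918],
    [0,0,0,0,0,-10.5,0.0918],
    [0,0,0,0,0,-10.5,0.0918],
    [0,0,0,0,0,-10.5,0.0918],
    [0,0,0,0,0,-10.5,0.0918],
    [0,0,0,0,0,-10.5,0.0918],
    [0,0,0,0,0,-10.5,0.0918],
    [0,0,0,0,0,-10.5,0.0918]
  ]
}}

```text
clock: 10.05
tool_pos: [0.5024, -0.0093, 0.2997]
orientation: [[0.193, 0.981, -0.0], [0.981, -0.193, -0.0], [-0.0, 0.0, -1.0]]
wrist_force: [-0.2, -0.4, 0.2]
opening: 1.0
gripper_force: 0.0
```

>>> {"method": "servo_tool", "body": {
  "steps": [
    [0,0,0,0,0,-10.5,0.0918],
    [0,0,0,0,0,-10.5,0.0918],
    [0,0,0,0,0,-10.5,0.0918],
    [0,0,0,0,0,-10.5,0.0918],
    [0,0,0,0,0,-10.5,0.0918],
    [0,0,0,0,0,-10.5,0.0918],
    [0,0,0,0,0,-10.5,0.0918],
    [0,0,0,0,0,-10.5,0.0918],
    [0,0,0,0,0,-10.5,0.0918],
    [0,0,0,0,0,-10.5,0.0918],
    [0,0,0,0,0,-10.5,0.0918],
    [0,0,0,0,0,0,0.0918]
  ]
}}

```text
clock: 11.55
tool_pos: [0.5025, -0.0094, 0.2995]
orientation: [[-0.971, -0.24, -0.0], [-0.24, 0.971, 0.001], [0.0, 0.001, -1.0]]
wrist_force: [0.0, -0.1, 1.0]
opening: 0.999
gripper_force: 0.0
```

```bash
python3 - <<'E'
from h import *
np.set_printoptions(precision=4,suppress=True)
robot.camera('top');robot.camera('scene')
print([(c,l,toW(r['position'],c)) for c in('scene','top') for l in('cap_mid','bail','basket') for r in robot.tip_of(l,c)[:1]])
o=robot.get_obs();print(o['clock'],o['tool_pos'],o['joint_pos'],o['orientation'])
print(o['orientation'].T@(np.array([.594,-.019,.30])-o['tool_pos']))
E
```

```text
[('scene', 'cap_mid', array([ 0.5947, -0.0185,  0.2499])), ('scene', 'bail', array([ 0.5025, -0.0092,  0.1942])), ('scene', 'basket', array([ 0.5075, -0.0117,  0.075 ])), ('top', 'bail', array([ 0.4997, -0.0113,  0.1919])), ('top', 'basket', array([ 0.5066, -0.011 ,  0.0787]))]
11.95 [ 0.5025 -0.0093  0.2998] [ 1.0318  0.4491 -1.3531  1.8329  0.4652  1.2408  1.355 ] [[-0.9705 -0.2412  0.0002]
 [-0.2412  0.9705 -0.0005]
 [-0.0001 -0.0005 -1.    ]]
[-0.0864 -0.0315 -0.0001]
```

>>> {"method": "servo_tool", "body": {
  "steps": [
    [-0.03,-0.0105,0,0,0,0,0.0918],
    [-0.03,-0.0105,0,0,0,0,0.0918],
    [-0.0264,-0.0105,0,0,0,0,0.0918],
    [0,0,0,0,0,-10,0.0918],
    [0,0,0,0,0,-10,0.0918],
    [0,0,0,0,0,-10,0.0918],
    [0,0,0,0,0,0,0.0918]
  ]
}}

```text
clock: 12.82
tool_pos: [0.594, -0.0189, 0.2995]
orientation: [[-0.721, -0.693, -0.0], [-0.693, 0.721, 0.001], [-0.0, 0.001, -1.0]]
wrist_force: [-0.0, -0.4, 1.5]
opening: 1.001
gripper_force: 0.0
```

```bash
python3 - <<'E'
from h import *
np.set_printoptions(precision=4,suppress=True)
o=robot.get_obs();print(o['clock'],o['tool_pos'],o['joint_pos'],o['orientation'])
print(o['orientation'].T@(np.array([.5945,-.019,.2505])-o['tool_pos']))
E
```

```text
12.825 [ 0.594  -0.0189  0.2995] [ 0.8605  0.6754 -1.3216  1.6181  0.6643  1.3786  1.7933] [[-0.7207 -0.6933 -0.0004]
 [-0.6933  0.7207  0.0009]
 [-0.0003  0.0009 -1.    ]]
[-0.0003 -0.0005  0.049 ]
```

>>> {"method": "servo_tool", "body": {
  "steps": [
    [0,0,0.016,0,0,0,0.0918],
    [0,0,0.016,0,0,0,0.0918],
    [0,0,0.016,0,0,0,0.0918],
    [0,0,0,0,0,0,0.05],
    [0,0,0,0,0,0,0.03],
    [0,0,0,0,0,0,0.025],
    [0,0,0,0,0,0,0.025],
    [0,0,0,0,0,0,0.025],
    [0,0,0,0,0,0,0.025]
  ],
  "force": 25
}}

```text
clock: 13.95
tool_pos: [0.594, -0.019, 0.2519]
orientation: [[-0.719, -0.695, 0.0], [-0.695, 0.719, -0.0], [-0.0, -0.0, -1.0]]
wrist_force: [-0.3, 0.4, -0.6]
opening: 0.399
gripper_force: 0.0
```

>>> {"method": "servo_tool", "body": {
  "steps": [
    [0,0,0,0,0,0,0.025],
    [0,0,0,0,0,0,0.025],
    [0,0,0.0001,0,0,8,0.025],
    [0,0,0.0001,0,0,8,0.025],
    [0,0,0,0,0,0,0.025]
  ]
}}

```text
clock: 14.58
tool_pos: [0.5939, -0.0189, 0.2517]
orientation: [[-0.882, -0.471, 0.0], [-0.471, 0.882, -0.001], [0.0, -0.001, -1.0]]
wrist_force: [0.0, 0.9, 1.4]
opening: 0.384
gripper_force: 25.0
```

```bash
python3 - <<'E'
from h import *
np.set_printoptions(precision=4,suppress=True)
o=robot.get_obs();print(o['tool_pos'],o['wrist_force'],o['ft_torque'],o['opening'],o['gripper_force'],o['joint_pos'],o['orientation'][:,1])
E
```

```text
[ 0.5939 -0.0189  0.2517] [0.0248 0.8547 1.3825] [ 0.2193 -0.007  -0.0547] 0.3838990205058871 25.00096768140793 [ 0.8195  0.6749 -1.2227  1.675   0.6621  1.2733  1.5199] [-0.4705  0.8824 -0.0006]
```

>>> {"method": "servo_tool", "body": {
  "steps": [
    [0,0,0.0001,0,0,10,0.025],
    [0,0,0.0001,0,0,10,0.025],
    [0,0,0.0001,0,0,10,0.025],
    [0,0,0.0001,0,0,10,0.025],
    [0,0,0.0001,0,0,10,0.025],
    [0,0,0.0001,0,0,10,0.025],
    [0,0,0.0001,0,0,10,0.025],
    [0,0,0.0001,0,0,10,0.025],
    [0,0,0.0001,0,0,10,0.025],
    [0,0,0.0001,0,0,10,0.025],
    [0,0,0,0,0,10,0.025],
    [0,0,0,0,0,10,0.025]
  ]
}}

```text
clock: 16.08
tool_pos: [0.594, -0.0189, 0.2507]
orientation: [[0.037, 0.999, -0.0], [0.999, -0.037, -0.0], [-0.0, -0.0, -1.0]]
wrist_force: [-0.9, -0.3, 2.1]
opening: 0.384
gripper_force: 25.0
```

>>> {"method": "servo_tool", "body": {
  "steps": [
    [0,0,0.0001,0,0,10,0.025],
    [0,0,0.0001,0,0,10,0.025],
    [0,0,0.0001,0,0,10,0.025],
    [0,0,0.0001,0,0,10,0.025],
    [0,0,0.0001,0,0,10,0.025],
    [0,0,0.0001,0,0,8,0.025],
    [0,0,0,0,0,0,0.025]
  ]
}}

```text
clock: 16.95
tool_pos: [0.594, -0.0189, 0.2501]
orientation: [[0.864, 0.503, -0.0], [0.503, -0.864, -0.001], [-0.0, 0.0, -1.0]]
wrist_force: [-1.6, -0.5, 3.6]
opening: 0.386
gripper_force: 25.0
```

```bash
cat > st.py <<'E'
from h import *
np.set_printoptions(precision=4,suppress=True)
o=robot.get_obs();y=o['orientation'][:,1];print(o['clock'],o['tool_pos'],o['wrist_force'],o['ft_torque'],o['opening'],o['gripper_force'],o['joint_pos'],np.degrees(np.arctan2(y[1],y[0])))
E
python3 st.py
```

```text
16.95 [ 0.594  -0.0189  0.2501] [-1.6267 -0.5052  3.6233] [-0.0608  0.1931 -0.0836] 0.3855163168503401 25.001262724399567 [ 0.4078  0.4158 -0.5479  1.6887  0.2384  1.1042 -1.2535] -59.77213892505883
```

>>> {"method": "servo_tool", "body": {
  "steps": [
    [0,0,0,0,0,4,0.025],
    [0,0,0,0,0,4,0.025],
    [0,0,0,0,0,4,0.025],
    [0,0,0,0,0,0,0.025]
  ]
}}

```text
clock: 17.45
tool_pos: [0.594, -0.0189, 0.25]
orientation: [[0.949, 0.314, -0.0], [0.314, -0.949, -0.0], [-0.0, 0.0, -1.0]]
wrist_force: [-0.7, -0.8, 2.4]
opening: 0.388
gripper_force: 25.0
```

```bash
python3 st.py
```

```text
17.45 [ 0.594  -0.0189  0.25  ] [-0.6505 -0.7728  2.4192] [-0.1052  0.2364  0.3067] 0.3878458479701439 25.00069499015808 [ 0.3777  0.4084 -0.507   1.6898  0.2186  1.0999 -1.4454] -71.6919017682022
```

>>> {"method": "servo_tool", "body": {
  "steps": [
    [0,0,0,0,0,4,0.025],
    [0,0,0,0,0,4,0.025],
    [0,0,0,0,0,0,0.025]
  ]
}}

```text
clock: 17.82
tool_pos: [0.5946, -0.0188, 0.2501]
orientation: [[0.984, 0.178, 0.001], [0.178, -0.984, -0.0], [0.001, 0.0, -1.0]]
wrist_force: [1.1, -0.2, 1.9]
opening: 0.39
gripper_force: 25.0
```

```bash
python3 st.py
```

```text
17.825 [ 0.5946 -0.0188  0.2501] [ 1.0916 -0.224   1.913 ] [-0.0625 -0.3288  0.4128] 0.39020980311643383 25.000536739826202 [ 0.3571  0.404  -0.4795  1.6901  0.2055  1.0962 -1.575 ] -79.7233552580261
```

Torque jumped from about 0.08 to 0.41 N·m, so the cap has bottomed. I back off in small steps to see where it starts to follow.

>>> {"method": "servo_tool", "body": {
  "steps": [
    [0,0,0,0,0,-3,0.025],
    [0,0,0,0,0,0,0.025]
  ]
}}

```text
clock: 18.08
tool_pos: [0.5946, -0.0188, 0.2501]
orientation: [[0.974, 0.227, 0.001], [0.227, -0.974, 0.001], [0.001, -0.0, -1.0]]
wrist_force: [2.7, 0.1, 1.7]
opening: 0.388
gripper_force: 25.0
```

```bash
python3 st.py
```

```text
18.075 [ 0.5946 -0.0188  0.2501] [2.7384 0.0688 1.6717] [ 0.0464 -0.5406  0.0668] 0.38751109712265763 24.99986082315445 [ 0.3651  0.4057 -0.4897  1.6898  0.2096  1.0971 -1.5285] -76.87098017513782
```

>>> {"method": "servo_tool", "body": {
  "steps": [
    [0,0,0,0,0,-3,0.025],
    [0,0,0,0,0,0,0.025]
  ]
}}

```text
clock: 18.32
tool_pos: [0.5946, -0.0187, 0.2502]
orientation: [[0.961, 0.276, 0.001], [0.276, -0.961, 0.001], [0.002, -0.0, -1.0]]
wrist_force: [2.9, 0.5, 1.8]
opening: 0.388
gripper_force: 25.0
```

```bash
python3 st.py
```

```text
18.325 [ 0.5946 -0.0187  0.2502] [2.8875 0.4635 1.7626] [ 0.1644 -0.6751  0.0471] 0.38810441343721347 24.99988853931427 [ 0.3724  0.4072 -0.4996  1.6896  0.2143  1.098  -1.4819] -73.98239534775514
```

>>> {"method": "servo_tool", "body": {
  "steps": [
    [0,0,0,0,0,-3,0.025],
    [0,0,0,0,0,0,0.025]
  ]
}}

```text
clock: 18.58
tool_pos: [0.5945, -0.0187, 0.2502]
orientation: [[0.946, 0.325, 0.001], [0.325, -0.946, 0.0], [0.001, -0.0, -1.0]]
wrist_force: [4.0, 1.2, 2.0]
opening: 0.388
gripper_force: 25.0
```

```bash
python3 st.py
```

```text
18.575 [ 0.5945 -0.0187  0.2502] [4.0084 1.2246 2.0281] [ 0.1927 -0.7411  0.0604] 0.38829902279359146 24.999913573265076 [ 0.3798  0.4089 -0.5096  1.6894  0.2191  1.0991 -1.4345] -71.04317912543549
```

>>> {"method": "servo_tool", "body": {
  "steps": [
    [0,0,-0.0001,0,0,-10,0.025],
    [0,0,-0.0001,0,0,-10,0.025],
    [0,0,-0.0001,0,0,-10,0.025],
    [0,0,-0.0001,0,0,-10,0.025],
    [0,0,-0.0001,0,0,-10,0.025],
    [0,0,-0.0001,0,0,-10,0.025],
    [0,0,-0.0001,0,0,-10,0.025],
    [0,0,0,0,0,-8,0.025],
    [0,0,0,0,0,-4,0.025],
    [0,0,0,0,0,0,0.025],
    [0,0,0,0,0,0,0.025]
  ]
}}

```text
clock: 19.95
tool_pos: [0.5938, -0.0183, 0.2508]
orientation: [[-0.19, 0.982, -0.0], [0.982, 0.19, 0.001], [0.001, -0.0, -1.0]]
wrist_force: [0.4, 2.9, 3.7]
opening: 0.386
gripper_force: 25.0
```

```bash
python3 st.py; python3 - <<'E'
from h import *
a=snap('scene','s6.png');b=snap('top','t6.png')
print([(c,l,toW(r['position'],c)) for c in('scene','top') for l in('cap_mid','bail','basket') for r in robot.tip_of(l,c)[:1]])
f=lambda i,r,c:cv2.resize(i[r:r+100,c:c+100],None,fx=4,fy=4,interpolation=2)
cv2.imwrite('pics/six.png',np.hstack([f(a,200,245),f(b,190,320)])[:,:,::-1])
E
```

```text
19.95 [ 0.5938 -0.0183  0.2508] [0.4469 2.9469 3.6759] [ 0.6379 -0.3124 -0.016 ] 0.38553433549697325 25.000320374965668 [ 0.5869  0.4783 -0.8032  1.6825  0.3722  1.1411 -0.1275] 10.923646184273933
[('scene', 'cap_mid', array([ 0.59245419, -0.01822152,  0.24444044])), ('scene', 'bail', array([ 0.50220729, -0.00641754,  0.1947563 ])), ('scene', 'basket', array([ 0.50463314, -0.01307329,  0.07747443])), ('top', 'bail', array([ 0.50123303, -0.01100076,  0.19120184])), ('top', 'basket', array([ 0.50667145, -0.01066363,  0.08029684]))]
```

View pics/six.png

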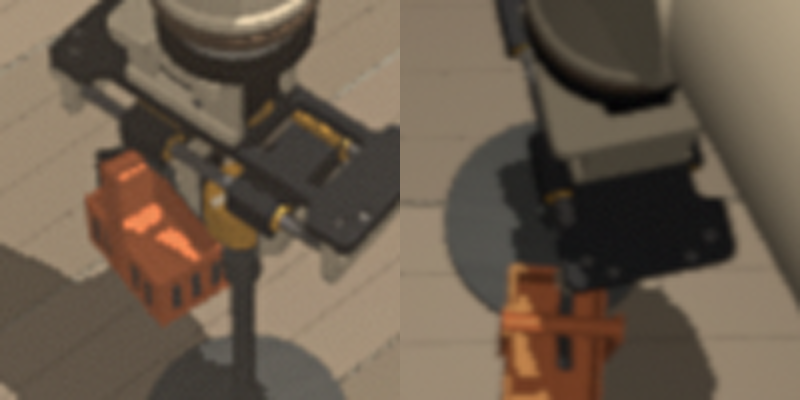

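```bash
python3 - <<'E'
from h import *
np.set_printoptions(precision=1,suppress=True)
im=cv2.imread('pics/s6.png')[:,:,::-1].astype(int)
for th in range(30,160,20):
    t=np.radians(174.5+th)
    P=np.array([[.5945+r*np.cos(t),-.0188+r*np.sin(t),.2628] for r in(0,.009,.017)])
    u=proj(P,'scene'); print(th,((u-[245,200])*4).ravel(),[im[int(round(v)),int(round(x))].tolist() for x,v in u])
E
```

```text
30 [236.1 187.2 220.5 181.2 206.7 176. ] [[63, 60, 57], [86, 81, 76], [75, 66, 56]]
50 [236.1 187.2 218.9 186.  203.6 185. ] [[63, 60, 57], [117, 90, 56], [98, 74, 40]]
70 [236.1 187.2 219.3 190.9 204.4 194.3] [[63, 60, 57], [142, 117, 81], [115, 84, 43]]
90 [236.1 187.2 221.8 195.4 209.  202.8] [[63, 60, 57], [156, 136, 111], [122, 93, 56]]
110 [236.1 187.2 226.1 199.  217.  209.5] [[63, 60, 57], [45, 40, 35], [140, 106, 57]]
130 [236.1 187.2 231.5 201.  227.4 213.5] [[63, 60, 57], [43, 38, 35], [101, 77, 43]]
150 [236.1 187.2 237.5 201.5 238.8 214.3] [[63, 60, 57], [49, 44, 40], [59, 48, 37]]
```

```bash
python3 - <<'E'
import cv2,numpy as np
b=cv2.imread('pics/s6.png')[240:258,288:314]
cv2.imwrite('pics/cap6.png',cv2.resize(b,None,fx=22,fy=22,interpolation=0))
E
```

```text
(no output)
```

View pics/cap6.png

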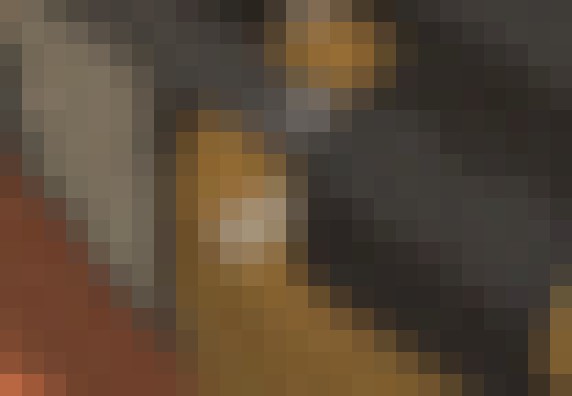

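The white line's visible outer part is at px (299,249.6), crop coordinates (216,198). That matches the prediction for 90° of back-off, and the basket hangs at its seat, so I hand it in.

```bash
python3 -c "
from cell import robot
print(robot.job_done())"
```

```text
the job is handed in; nothing more can be done
None
```

The basket hangs free in the hook's dip, and the cap was screwed down to its stop, backed off about 90° and is still gripped at 25 N; the job is handed in at about 20 s, with no verdict returned.

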